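# Slide the planter under the grow light beside the cactus

### The job

Put the wooden planter on the low plant rack, in whichever of the two places under the grow light is still free: fully home against the back stop, in the middle of its place, square to the rack, with its ball knob facing out to the front. The light bar is too low to lower it straight in, so stand it on the front of the rack and then slide it home from the knob end. Keep the planter upright throughout and leave the potted cactus where it stands.

Things in the scene. Friction and masses are not known exactly. Their poses are not given: they have to be found in the camera images.
- planter: wooden planter box, 160 long (x) by 90 wide (y) by 50 high, solid, filled to the rim, about 0.65 kg; at x = +-45 mm a succulent rosette 15 mm above the rim, 34 mm in radius; an arched handle across the middle; a ball knob on its -x end. Origin: centre of the underside; z up. Starts on the table left or right of the rack
- planter_handle (a point): middle of the planter's handle bar: 14 x 14 mm square bar along the planter's y, 66 mm clear between its two uprights (14 mm in x, 12 in y); bar centre 100 mm above the planter's underside, open below the bar for 43 mm
- planter_knob (a point): centre of the planter's 24 mm ball knob, on a 10 mm stem; 110 mm from the planter's centre along its -x and 35 mm above its underside (30 mm out from the end face)
- rack: fixed low steel plant rack, its front (-x) to the robot. Origin on the table, midway under the two places. Flat deck 40 mm above the table, x = -185 to +95 mm, y = +-125 mm. Back stop: 18 mm high strip on the deck, front face at x = +82 mm; a planter that is home touches it. A strip 3 mm high, 8 wide along y = 0 parts the two places
- place_left (a point): deck surface at the left place (rack y = +65 mm): the planter's origin belongs here, or up to 2 mm further back; axes as the rack's
- place_right (a point): deck surface at the right place (rack y = -65 mm): the same for the right place
- lamp_front (a point): middle of the lower front edge of the rack's light bar, which spans both places along rack y: 60 mm deep (rack x = -35 to +25 mm), underside 152 and top 174 mm above the table, on two 14 mm square posts at rack x = -5, y = +-130 mm, 185 mm high
- cactus: round cactus in a terracotta pot, pot 72 mm across and 52 high, 96 mm high in all; loose, 0.5 kg; stands in one of the two places under the light bar, which is thus taken. Origin: centre of the pot's underside
- can: small steel watering can, a bystander: 90 mm across, 95 high, spout to its +x (reaches 106 mm out, 116 high), handle to -x (77 mm out). Stands on the other side of the rack from the planter. Origin: centre of its underside

How it is judged (in metres and radians):
At the end, for the whole second after the job is handed in: The planter stands level on the deck at rest in the place without the cactus: within 12 mm of fully home (against the back stop), within 25 mm sideways of the middle of that place, within 8 degrees of square to the rack, knob end to the front; the cactus still stands in its own place (((x of planter in the frame of place_left between -0.012 and 0.012 m and y of planter in the frame of place_left between -0.025 and 0.025 m and horizontal distance between cactus and place_right below 0.045 m) or (x of planter in the frame of place_right between -0.012 and 0.012 m and y of planter in the frame of place_right between -0.025 and 0.025 m and horizontal distance between cactus and place_left below 0.045 m)) and z of planter in the frame of place_left between -0.008 and 0.008 m and angle between the x axis of planter and the x axis of rack, either way round below 0.14 rad and x of planter_knob in the frame of rack below -0.05 m and angle between planter's own z axis and vertical below 0.08 rad and linear speed of each of planter, cactus below 0.02 m/s); the robot touches nothing.
It fails at once if the cactus is shifted by more than 25 mm (distance of cactus from where it was at the start of the episode above 0.025 m).
It fails at once if the cactus is tipped (angle between cactus's own z axis and vertical above 0.4 rad).
It fails at once if the planter is tipped by more than 35 degrees (angle between planter's own z axis and vertical above 0.61 rad).
It also fails if it takes over 54 s, if anything falls off the work surface, if the arm or the gripper's body presses on something with over 40 N, if the wrist force passes 120 N, or if a joint passes its speed limit or range.

### The arm

A 6-joint arm with a two-finger parallel gripper is mounted at the origin on the work surface. World frame = base frame: x ahead of the robot, y to its left, z up, the work surface at z = 0. Lengths are in mm, angles in rad, forces in N, time in s.
With the tool pointing down it reaches from about 350 to 775 mm from the base axis. Payload 7.3 kg.
Tool frame: the origin (TCP) lies midway between the tips of the shut fingers; the grasp point (between the pads) lies 19 mm behind it; x points along the fingers, y is the direction in which the jaws open and shut, and the axes are right-handed (so a half turn about x gives the same grasp; the last joint's range is limited). The gripper opens to 92 mm and grips with 3 to 60 N. Pads are 19 mm wide; open, the fingers measure 130 mm over their backs; the gripper's body (75 mm by 190 mm) begins 47 mm behind the grasp point.
Start: joints at [-0.146, 0.342, 1.524, -0, 1.275, -0.146], TCP at [525.019, 0.019, 226.741] pointing down, gripper open.
Joint ranges: [-2.53, 2.53], [-0.77, 2.02], [0.04, 2.7], [-1, 4.14], [0.28, 2.66], [-3.11, 3.11]. Speed limits (rad/s): [2.57, 2.57, 3.14, 3.14, 3.14, 3.14].

### API

Orientations are given as [roll, pitch, yaw] about the fixed x, y, z axes, in that order (R = Rz(yaw) Ry(pitch) Rx(roll)).
In Python, from plant import bot gives the robot as it stands. The module is installed in compiled form; this text tells all that it offers.
- The arm moves only by the shell command python3 -m handwheel 'ROWS' [OPENING]. ROWS is JSON, a list that holds one entry, the list of rows, each a list of 4 numbers: the shift along the tool's x, y, z in cm, then the turn about the tool's x in rad. A call has 1 to 8 rows; each row shifts and turns the commanded pose from where the row before left it, along the tool's axes as they then stand; what a row does not reach is not made up. A row lasts 1/12 s, in which the tool goes at most 41.7 mm and 7.16 degrees, less where a joint would pass 70% of its speed; a pose out of reach is approached as far as the arm can. A call is refused whole if a number of a shift passes 4.17 or a number of a turn 0.125, either way. A call with a gripper value outside its range is refused whole. OPENING is the opening, from 0 (shut) to 1 (fully open), set as the call begins (- or left out, the last holds). The fingers move at their own pace and stop on an object; the grip force is fixed at half the most. Time passes only in rows, so rows that do not move let the fingers close. It gives the time, the measured TCP pose, the force and the opening at its end, in the units of the state.
- bot.get_obs(): the state, without advancing time (a new reading comes with each control period).
- bot.capture(name): name is "scene" or "side" or "wrist"; returns (picture, depth): 480x640x3 uint8, red, green, blue; 480x640 float32, mm along the optical axis (not along the pixel's ray), 0 where there is no reading.
- bot.camera_model(name): a dict with "fx", "fy", "cx", "cy" (pixels), "position" and "rotation" of the camera in the world. Camera axes: x right, y down, z forward; pixel columns grow to the right and rows downward; lengths in mm; the calibration is good to about 2 mm. A picture is of the moment at which its call begins: read the wrist's pose just before it. camera_model takes no time and is no camera call; for the wrist camera it gives the pose at the moment of the call.
- bot.close_job(): hands the job in, once; it reports no verdict.
Trained networks look in the newest picture that a camera, given by its name, has taken for a name from the list of things; names that differ only in an ending like _2 or _b are one class to them, and where a whole thing is asked for, a point or a joint stands for the part that bears it (a point fixed in the world has none). Each returns a list of dicts, best first, with "conf" (0 to 1); they miss things now and then, are a little off and sometimes report something else, mostly with a low value. They report only what shows in the picture. A call takes as long as a camera call.
- bot.find_in(camera, label): "bbox" ([left, top, width, height] in pixels, round what is visible of it).
- bot.spot_point(camera, label): "point" ([column, row] in pixels: a listed point, or the origin of a listed thing).
The state is a dict: "time": time; "joint_positions": joint angles; "dq": joint speeds; "tau": joint torques, N m; "tool_pos": TCP position; "tcp_rot": TCP orientation; "contact_force": force on the tool from outside, world axes, zero at the start; "moment": the same for the moment, N m; "grip_width": finger opening in mm.
Only numpy, scipy, OpenCV 4.12 (cv2) and the standard library are available. Lean on these libraries where they do the work, as an engineer would, in place of code of your own. Each camera call takes 0.05 s, during which the arm holds its last target.

## Working session

There is one attempt and no reset: what is moved stays moved. The work goes in short steps, Python scripts to look and compute and a shell command to move; the robot and the scene stay as the last step left them, time stands still between calls to the robot, and variables do not carry over. Pictures are saved under pics/ and viewed, and the job is handed in when it is done.

```bash
mkdir -p pics; ls; cat > h.py <<'E'
import numpy as np, cv2
from plant import bot
def cap(cam,name):
    m=bot.camera_model(cam); p,d=bot.capture(cam)
    cv2.imwrite('pics/%s.png'%name,p[:,:,::-1]); np.savez('pics/%s.npz'%name,d=d,**{k:np.array(m[k]) for k in m})
    return p,d,m
def world(m,u,v,z):
    c=np.array([(u-m['cx'])/m['fx']*z,(v-m['cy'])/m['fy']*z,z],float)
    return np.array(m['position'])+np.array(m['rotation'])@c
def onplane(m,u,v,h):
    r=np.array(m['rotation'])@np.array([(u-m['cx'])/m['fx'],(v-m['cy'])/m['fy'],1]); p=np.array(m['position'])
    return p+r*(h-p[2])/r[2]
def cloud(m,d):
    v,u=np.mgrid[:480,:640]; c=np.stack([(u-m['cx'])/m['fx']*d,(v-m['cy'])/m['fy']*d,d],-1)
    return c@np.array(m['rotation']).T+np.array(m['position'])
E
python3 - <<'E'
from h import *
np.set_printoptions(precision=1,suppress=True)
print(bot.get_obs())
for c in ['scene','side']:
    p,d,m=cap(c,c+'0'); print(c,m)
    for l in ['planter','cactus','can','rack']:
        print(l,bot.find_in(c,l)[:2])
    for l in ['planter','planter_handle','planter_knob','rack','place_left','place_right','lamp_front','cactus','can']:
        print(l,bot.spot_point(c,l)[:2])
E
```

```text
pics
{'time': 0.0, 'joint_positions': array([-0.1,  0.3,  1.5,  0. ,  1.3, -0.1]), 'dq': array([-0., -0.,  0., -0.,  0.,  0.]), 'tau': array([  0. , -43.1, -24.4,   0.1,   0.1,  -0. ]), 'tool_pos': array([524.6,   0.1, 226. ]), 'tcp_rot': array([-1.7,  1.6,  3. ]), 'contact_force': array([0.4, 0. , 0.5]), 'moment': array([-0.,  0., -0.]), 'grip_width': 91.92351866549527}
scene {'fx': 457.5622378978696, 'fy': 457.5622378978696, 'cx': 325.4326948405651, 'cy': 245.32295539859982, 'position': array([1243.7,   65.2,  763. ]), 'rotation': array([-2.3,  0. ,  1.7])}
planter []
cactus [{'bbox': [339.6, 283.7, 36.8, 41.5], 'conf': 0.74}, {'bbox': [248.8, 242.7, 148.2, 122.0], 'conf': 0.72}]
can [{'bbox': [156.1, 223.1, 50.7, 61.8], 'conf': 0.55}]
rack []
planter [{'point': [326.2, 257.4], 'conf': 0.29}]
planter_handle [{'point': [486.1, 229.2], 'conf': 0.93}]
planter_knob [{'point': [465.0, 222.1], 'conf': 0.71}]
rack [{'point': [324.6, 322.1], 'conf': 0.74}]
place_left [{'point': [351.9, 313.3], 'conf': 0.91}]
place_right [{'point': [290.5, 305.2], 'conf': 0.6}, {'point': [353.1, 312.3], 'co
[... 471 characters left out ...]
7.3, 269.9, 30.9, 36.9], 'conf': 0.82}]
can [{'bbox': [156.8, 302.6, 57.9, 57.3], 'conf': 0.68}]
rack [{'bbox': [262.3, 228.8, 157.4, 137.0], 'conf': 0.6}]
planter [{'point': [367.9, 292.2], 'conf': 0.64}, {'point': [342.2, 264.7], 'conf': 0.43}]
planter_handle [{'point': [417.7, 172.7], 'conf': 0.56}]
planter_knob [{'point': [386.6, 163.7], 'conf': 0.78}, {'point': [341.1, 262.9], 'conf': 0.69}]
rack [{'point': [346.0, 309.7], 'conf': 0.98}]
place_left [{'point': [372.5, 294.9], 'conf': 0.68}]
place_right [{'point': [320.6, 314.8], 'conf': 0.6}]
lamp_front [{'point': [344.1, 263.0], 'conf': 0.61}]
cactus [{'point': [372.7, 291.4], 'conf': 0.79}]
can [{'point': [185.4, 343.4], 'conf': 0.88}]
```

```bash
sed -i "s/np.array(m\['rotation'\])/rot(m)/g" h.py; cat >> h.py <<'E'
from scipy.spatial.transform import Rotation as Ro
def rot(m): return Ro.from_euler('xyz',np.array(m['rotation'])).as_matrix()
E
python3 - <<'E'
import cv2,numpy as np
a=cv2.imread('pics/scene0.png');b=cv2.imread('pics/side0.png')
cv2.imwrite('pics/a1.png',cv2.resize(a[180:400,120:560],(800,400),interpolation=cv2.INTER_CUBIC))
cv2.imwrite('pics/b1.png',cv2.resize(b[120:400,130:500],(793,600),interpolation=cv2.INTER_CUBIC))
E
```

```text
(no output)
```

View pics/a1.png

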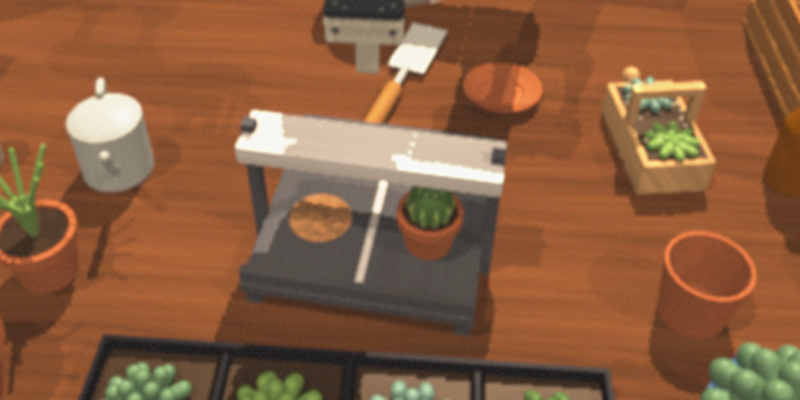

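View pics/b1.png

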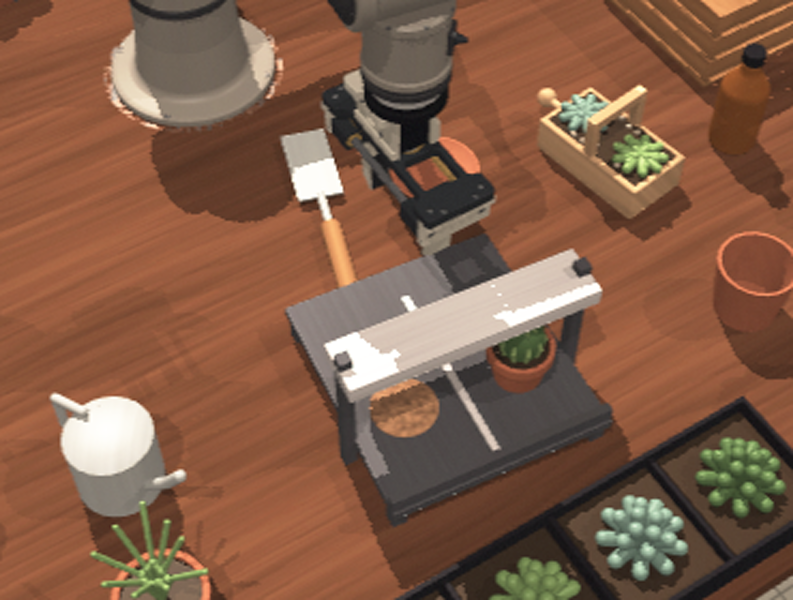

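```bash
python3 - <<'E'
from h import *
np.set_printoptions(precision=1,suppress=True)
pts={'scene':dict(handle=(486.1,229.2,100),knob=(465,222.1,35),rack=(324.6,322.1,0),pl=(351.9,313.3,40),pr=(290.5,305.2,40),lamp=(324.2,255.7,152),cactus=(354.5,313,40),can=(181.6,269.5,0)),
'side':dict(handle=(417.7,172.7,100),knob=(386.6,163.7,35),rack=(346,309.7,0),pl=(372.5,294.9,40),pr=(320.6,314.8,40),lamp=(344.1,263,152),cactus=(372.7,291.4,40),can=(185.4,343.4,0))}
for c in pts:
    f=np.load('pics/%s0.npz'%c); m={k:f[k] for k in f}
    for k,(u,v,h) in pts[c].items(): print(c,k,onplane(m,u,v,h))
    P=cloud(m,f['d'])[f['d']>0]
    for nm,lo,hi,xr,yr in [('lamptop',168,180,(450,900),(-300,300)),('rim',44,53,(300,700),(150,500)),('handle',97,112,(300,700),(150,500)),('deck',35,45,(350,900),(-200,180))]:
        s=P[(P[:,2]>lo)&(P[:,2]<hi)&(P[:,0]>xr[0])&(P[:,0]<xr[1])&(P[:,1]>yr[0])&(P[:,1]<yr[1])]
        if len(s)>5:
            r=cv2.minAreaRect(s[:,:2].astype(np.float32)); print(c,nm,len(s),s.mean(0),s.min(0),s.max(0),r)
E
```

```text
scene handle [423.  357.7 100. ]
scene knob [318.  338.4  35. ]
scene rack [634.8   8.7   0. ]
scene pl [640.   65.1  40. ]
scene pr [628.  -62.4  40. ]
scene lamp [592.6   5.7 152. ]
scene cactus [638.8  70.4  40. ]
scene can [ 503.4 -342.4    0. ]
scene lamptop 3426 [630.6   9.8 173.8] [ 582.6 -131.4  168. ] [671.5 146.2 179.9] ((625.8465576171875, 7.1467437744140625), (274.6080017089844, 65.02377319335938), 83.86786651611328)
scene rim 1146 [477.9 360.6  49.6] [310.  303.3  44. ] [699.8 500.   53. ] ((501.27081298828125, 405.36553955078125), (388.57440185546875, 190.06307983398438), 2.83237361907959)
scene handle 318 [433.1 372.9 104.2] [412.6 313.8  97. ] [492.9 499.9 110. ] ((441.49725341796875, 412.529541015625), (196.47216796875, 49.63300323486328), 73.71067810058594)
scene deck 10967 [722.4  -2.8  39.2] [ 432.5 -199.8   35. ] [900.  179.9  45. ] ((666.2479858398438, -9.922012329101562), (379.7563171386719, 467.48529052734375), 89.98839569091797)
side handle [431.9 351.4 100. ]
side knob [314.2 346.8  35. ]
side rack [624.4  12.2   0. ]
side pl [643.3  69.9  40. ]
side pr [625.9 -58.   40. ]
side lamp [601.1  15.8 152. ]
side cactus [635.8  75.7  40. ]
side can [ 510.4 -337.7    0. ]
side lamptop 3078 [628.1   1.5 173.1] [ 583.1 -133.7  168. ] [672.6 146.1 180. ] ((627.2373046875, 5.763275146484375), (275.5208740234375, 64.54615020751953), 83.83993530273438)
side rim 919 [465.9 356.1  48.9] [311.4 300.9  44. ] [699.5 498.   53. ] ((503.87347412109375, 402.5169677734375), (390.0578918457031, 192.15072631835938), 2.4655399322509766)
side handle 239 [435.7 381.8 104. ] [411.3 309.6  97.1] [488.1 499.9 111.1] ((439.419189453125, 409.3745422363281), (197.99232482910156, 49.92200469970703), 75.67872619628906)
side deck 9149 [668.7  -6.1  39.3] [ 434.9 -199.8   35. ] [900.  179.9  45. ] ((667.4552001953125, -9.912185668945312), (379.7389831542969, 465.0247497558594), 89.99329376220703)
```

```bash
python3 - <<'E'
from h import *
np.set_printoptions(precision=1,suppress=True)
for c in ['scene','side']:
    f=np.load('pics/%s0.npz'%c); m={k:f[k] for k in f}
    P=cloud(m,f['d'])[f['d']>0]
    P=P[(P[:,0]>285)&(P[:,0]<530)&(P[:,1]>270)&(P[:,1]<430)]
    for nm,lo,hi in [('all',12,130),('body',15,56),('high',85,120),('knob',15,50)]:
        s=P[(P[:,2]>lo)&(P[:,2]<hi)]
        if nm=='knob': s=s[s[:,0]<335]
        if len(s)>5:
            r=cv2.minAreaRect(s[:,:2].astype(np.float32)); print(c,nm,len(s),s.mean(0),s.min(0),s.max(0),r)
    s=P[(P[:,2]>15)&(P[:,2]<53)]
    im=np.zeros((640,1000,3),np.uint8)
    for x,y,z in s: cv2.circle(im,(int((x-285)*4),int((430-y)*4)),2,(int(255*(z-15)/40),255-int(255*(z-15)/40),128),-1)
    s=P[(P[:,2]>85)]
    for x,y,z in s: cv2.circle(im,(int((x-285)*4),int((430-y)*4)),2,(255,255,255),-1)
    cv2.imwrite('pics/top_%s.png'%c,cv2.resize(im,(750,480)))
E
```

```text
scene all 2853 [447.2 354.6  54.3] [310.  302.9  12. ] [512.8 416.4 110. ] ((408.4268493652344, 356.0749206542969), (199.47911071777344, 92.40052795410156), 9.076732635498047)
scene body 1747 [450.9 351.7  42.3] [310.  302.9  15. ] [512.8 416.4  56. ] ((408.4512023925781, 355.8659973144531), (199.46090698242188, 92.40265655517578), 9.205123901367188)
scene high 366 [428.7 357.8 101.8] [412.6 313.8  85. ] [439.5 404.8 110. ] ((425.7110290527344, 359.3455505371094), (16.656618118286133, 91.04875183105469), 8.882856369018555)
scene knob 59 [320.4 339.9  40.9] [310.  330.4  28.1] [327.5 353.1  48.1] ((318.4764404296875, 341.81451416015625), (17.19561767578125, 23.052467346191406), 3.864034414291382)
side all 2408 [434.8 346.3  52.4] [305.7 300.1  12.1] [513.9 414.2 111.1] ((406.6164855957031, 355.262451171875), (204.82228088378906, 101.18395233154297), 7.924257278442383)
side body 1517 [436.3 342.3  42.2] [305.7 300.1  15. ] [513.9 414.2  56. ] ((406.87774658203125, 352.9493103027344), (204.71087646484375, 96.87191772460938), 8.089912414550781)
side high 240 [427.7 353.3 102.1] [411.3 309.2  85. ] [441.3 407.5 111.1] ((424.6077880859375, 357.90582275390625), (19.15743637084961, 101.00447845458984), 9.351140975952148)
side knob 68 [320.7 337.3  39.5] [305.7 327.9  27.9] [333.6 349.2  49.7] ((319.1338195800781, 338.1635437011719), (22.371124267578125, 23.22818374633789), 64.10198974609375)
```

View pics/top_side.png

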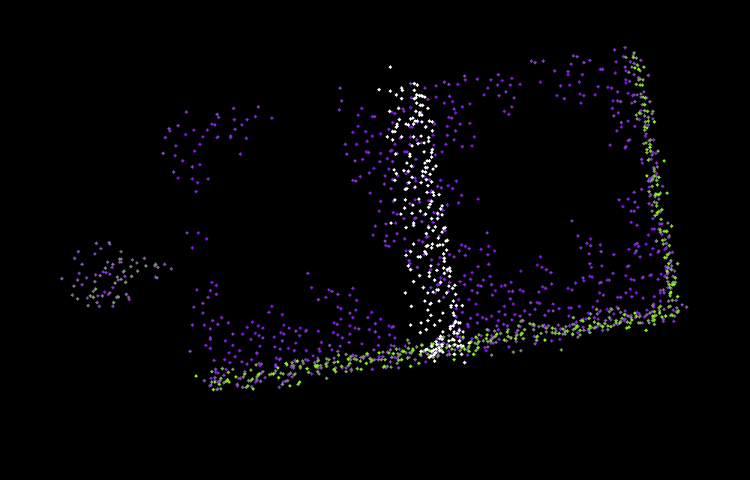

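View pics/top_scene.png

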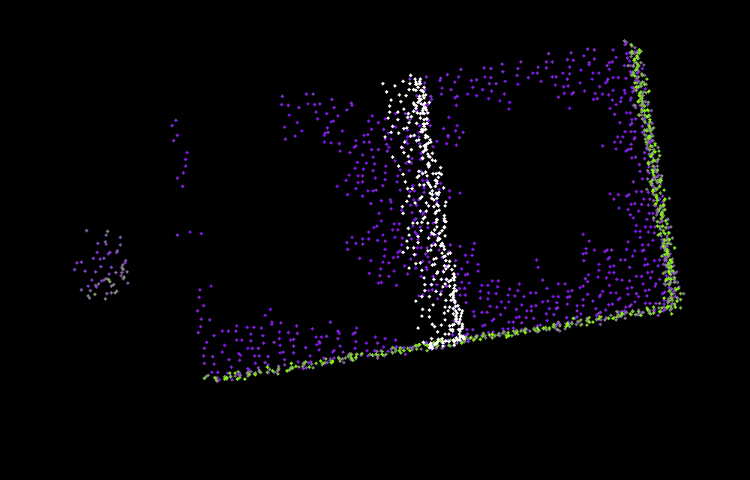

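```bash
cat >> h.py <<'E'
def Rt(o): return Ro.from_euler('xyz',o['tcp_rot']).as_matrix()
def plan(target,yaw=None,ydir=None):
    """target TCP world mm; ydir = wanted tool y (world angle deg, mod 180). prints turn, and shifts (cm) in tool axes after the turn / before"""
    o=bot.get_obs(); R=Rt(o); p=np.array(o['tool_pos'])
    print('t',o['time'],'tcp',p.round(1),'F',np.round(o['contact_force'],1),'w',round(o['grip_width'],1))
    print('R cols x,y,z',R[:,0].round(3),R[:,1].round(3),R[:,2].round(3))
    a=np.degrees(np.arctan2(R[1,1],R[0,1]))
    d=np.array(target)-p
    print('tool y angle',a.round(2),'d world',d.round(1),'shift now cm',(R.T@d/10).round(2))
    if ydir is not None:
        t=(ydir-a+90)%180-90; R2=Ro.from_euler('z',t,degrees=True).as_matrix()@R
        print('turn about tool x rad',round(-np.radians(t),3),'shift after turn cm',(R2.T@d/10).round(2))
RY=-6.15; O=np.array([631.5,5.9])
def rack(x,y): 
    c,s=np.cos(np.radians(RY)),np.sin(np.radians(RY)); return O+np.array([c*x-s*y,s*x+c*y])
def inrack(p):
    c,s=np.cos(np.radians(RY)),np.sin(np.radians(RY)); d=np.array(p)[:2]-O; return np.array([c*d[0]+s*d[1],-s*d[0]+c*d[1]])
E
python3 - <<'E'
from h import *
plan([425,358.5,180],ydir=8.8); print(rack(-130,-65),bot.get_obs()['joint_positions'])
E
```

```text
t 1.4 tcp [525.    0.  226.7] F [ 0.9 -0.5 -0.2] w 92.0
R cols x,y,z [ 0. -0. -1.] [1. 0. 0.] [ 0. -1.  0.]
tool y angle 0.0 d world [-100.   358.5  -46.7] shift now cm [  4.67 -10.   -35.85]
turn about tool x rad -0.154 shift after turn cm [  4.67  -4.4  -36.96]
[495.28460773 -44.79878606] [-1.45994554e-01  3.42007506e-01  1.52410301e+00  2.18930719e-06
  1.27540665e+00 -1.46013171e-01]
```

```bash
python3 -m handwheel '[[[0,0,-1.5,-0.077],[0,0,-3,-0.077],[0,-0.5,-3.5,0],[0,-0.7,-3.5,0],[0,-0.7,-3.5,0],[0.5,-0.7,-3.5,0],[0.5,-0.7,-3.5,0],[0.5,-0.7,-3.5,0]]]' 1
python3 - <<'E'
from h import *
plan([425,358.5,180],ydir=8.8)
E
```

```text
time: 2.07
tool_pos: [450.2, 247.8, 211.8]
tcp_rot: [1.689, 1.57, 0.272]
contact_force: [0.6, 0.1, -0.5]
grip_width: 91.4
t 2.0667 tcp [450.2 247.8 211.8] F [ 0.6  0.1 -0.5] w 91.4
R cols x,y,z [ 0.001  0.    -1.   ] [0.988 0.153 0.001] [ 0.153 -0.988 -0.   ]
tool y angle 8.82 d world [-25.2 110.7 -31.8] shift now cm [  3.18  -0.8  -11.32]
turn about tool x rad 0.0 shift after turn cm [  3.18  -0.8  -11.32]
```

```bash
python3 -m handwheel '[[[0.8,-0.2,-3,0],[0.8,-0.2,-3.2,0],[0.8,-0.2,-3,0],[0.8,-0.2,-2.1,0],[0,0,0,0],[0,0,0,0]]]'
python3 - <<'E'
from h import *
plan([425,358.5,81],ydir=8.8)
p,d,m=cap('wrist','w1')
for l in ['planter_handle','planter_knob','planter']:
    for r in bot.spot_point('wrist',l)[:2]: print(l,r,onplane(m,*r['point'],{'planter_handle':100,'planter_knob':35,'planter':0}[l]))
P=cloud(m,d)[d>0]
P=P[(P[:,0]>285)&(P[:,0]<530)&(P[:,1]>270)&(P[:,1]<450)]
for lo,hi in [(95,115),(40,56)]:
    s=P[(P[:,2]>lo)&(P[:,2]<hi)]
    if len(s)>9: print(lo,len(s),s.mean(0).round(1),cv2.minAreaRect(s[:,:2].astype(np.float32)))
E
```

```text
time: 2.57
tool_pos: [425.1, 357.3, 179.1]
tcp_rot: [-0.905, 1.569, -2.32]
contact_force: [-0.2, 0.6, 1.0]
grip_width: 91.5
t 2.5667 tcp [425.1 357.3 179.1] F [-0.2  0.6  1. ] w 91.5
R cols x,y,z [-0.001 -0.001 -1.   ] [ 0.988  0.156 -0.001] [ 0.156 -0.988  0.001]
tool y angle 8.96 d world [ -0.1   1.2 -98.1] shift now cm [ 9.81  0.02 -0.13]
turn about tool x rad 0.003 shift after turn cm [ 9.81  0.02 -0.13]
planter_handle {'point': [316.7, 239.3], 'conf': 0.63} [422.22491872 359.51212429 100.        ]
planter_knob {'point': [195.9, 217.2], 'conf': 0.72} [315.92846726 344.40221832  35.        ]
planter {'point': [321.6, 216.8], 'conf': 0.87} [426.83381856 354.39898946   0.        ]
95 2528 [424.3 359.9 106.2] ((424.69268798828125, 357.3231201171875), (13.815954208374023, 89.9577407836914), 8.713799476623535)
40 10148 [419.3 361.9  49.9] ((405.0191955566406, 354.2393798828125), (200.19041442871094, 89.54875183105469), 8.84996223449707)
```

View pics/w1.png

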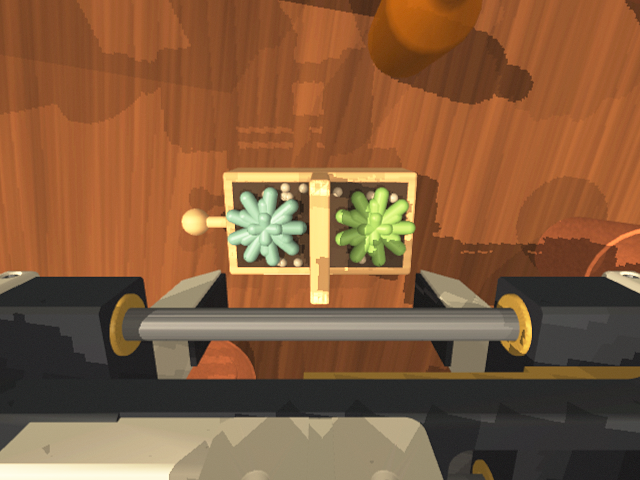

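```bash
python3 -c "
from h import *
print(bot.camera_model('wrist'))"
python3 -m handwheel '[[[2.5,0,0,0],[3,0,0,0],[2.5,0,0,0],[1.3,0,0,0],[0.5,0,0,0],[0,0,0,0]]]'
python3 -m handwheel '[[[0,0,0,0],[0,0,0,0],[0,0,0,0],[0,0,0,0],[0,0,0,0],[0,0,0,0],[0,0,0,0]]]' 0
```

```text
{'fx': 349.03653346512596, 'fy': 349.03653346512596, 'cx': 320.2314559996891, 'cy': 236.07320098682123, 'position': array([415.61178444, 425.63442844, 337.54195463]), 'rotation': array([ 2.87100603e+00, -1.20955470e-03,  1.51862674e-01])}
time: 3.27
tool_pos: [425.8, 355.7, 81.1]
tcp_rot: [-1.054, 1.569, -2.472]
contact_force: [0.1, 0.3, 0.4]
grip_width: 91.7
time: 3.85
tool_pos: [425.8, 356.8, 81.9]
tcp_rot: [1.782, 1.57, 0.366]
contact_force: [0.4, -0.0, -0.0]
grip_width: 49.9
```

```bash
python3 -m handwheel '[[[0,0,0,0],[0,0,0,0],[0,0,0,0],[0,0,0,0],[0,0,0,0],[0,0,0,0],[0,0,0,0],[0,0,0,0]]]' 0
python3 -m handwheel '[[[-1,0,0,0],[-1.5,0,0,0],[-2,0,0,0],[-2,0,0,0],[0,0,0,0]]]' 0
```

```text
time: 4.52
tool_pos: [425.1, 356.6, 81.6]
tcp_rot: [-1.305, 1.569, -2.721]
contact_force: [-3.3, -0.8, 2.5]
grip_width: 13.7
time: 4.93
tool_pos: [427.8, 357.9, 150.4]
tcp_rot: [1.942, 1.564, 0.525]
contact_force: [2.3, 1.5, -6.7]
grip_width: 13.7
```

```bash
python3 - <<'E'
from h import *
plan([*rack(-130,-65),150],ydir=-6.15)
E
```

```text
t 4.9333 tcp [427.8 357.9 150.4] F [ 2.3  1.5 -6.7] w 13.7
R cols x,y,z [ 0.006  0.004 -1.   ] [0.988 0.153 0.007] [ 0.153 -0.988 -0.003]
tool y angle 8.82 d world [ 6.750e+01 -4.026e+02 -4.000e-01] shift now cm [-0.06  0.5  40.82]
turn about tool x rad 0.261 shift after turn cm [1.000e-02 1.103e+01 3.931e+01]
```

```bash
python3 -m handwheel '[[[0,0,1,0],[0,0,2,0],[0,0,3,0],[0,0,3.5,0],[0,0,3.5,0],[0,0,3.5,0],[0,0,3.5,0],[0,0,3.5,0]]]' 0
python3 -m handwheel '[[[0,0,3.5,0],[0,0.1,3.5,0],[0,0.1,3.5,0],[0,0.1,3,0],[0,0.1,2,0.02],[0,0.1,0.8,0.06],[0,0,0,0.09],[0,0,0,0.06]]]' 0
python3 -m handwheel '[[[0,0,0,0.03],[0,0,0,0],[0,0,0,0]]]' 0
python3 - <<'E'
from h import *
plan([*rack(-130,-65),123],ydir=-6.15)
p,d,m=cap('scene','s2'); p,d,m=cap('side','e2')
E
```

```text
time: 5.6
tool_pos: [460.4, 122.1, 145.0]
tcp_rot: [-1.473, 1.568, -2.89]
contact_force: [1.3, 0.4, -6.7]
grip_width: 13.9
time: 6.27
tool_pos: [490.1, -37.3, 144.8]
tcp_rot: [-1.59, 1.567, 3.04]
contact_force: [-0.6, 0.8, -6.8]
grip_width: 13.9
time: 6.52
tool_pos: [490.5, -36.1, 145.4]
tcp_rot: [-1.588, 1.568, 3.019]
contact_force: [-0.5, 0.2, -6.3]
grip_width: 13.6
t 6.5167 tcp [490.5 -36.1 145.4] F [-0.5  0.2 -6.3] w 13.6
R cols x,y,z [-0.003  0.    -1.   ] [ 0.994 -0.105 -0.003] [-0.105 -0.994 -0.   ]
tool y angle -6.03 d world [  4.8  -8.7 -22.4] shift now cm [2.24 0.58 0.81]
turn about tool x rad 0.002 shift after turn cm [2.24 0.58 0.81]
```

View pics/e2.png

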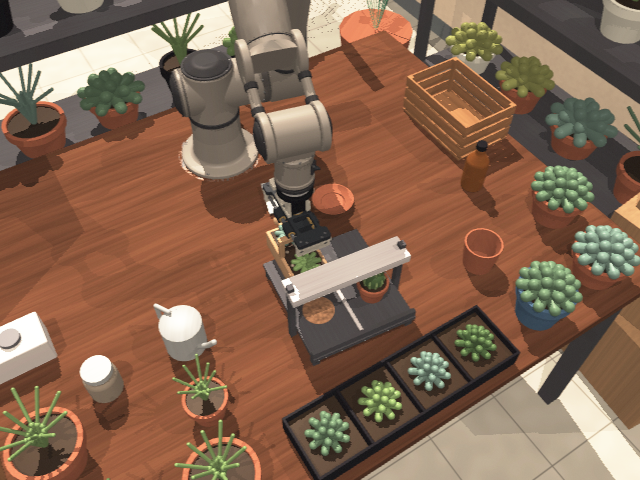

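View pics/s2.png

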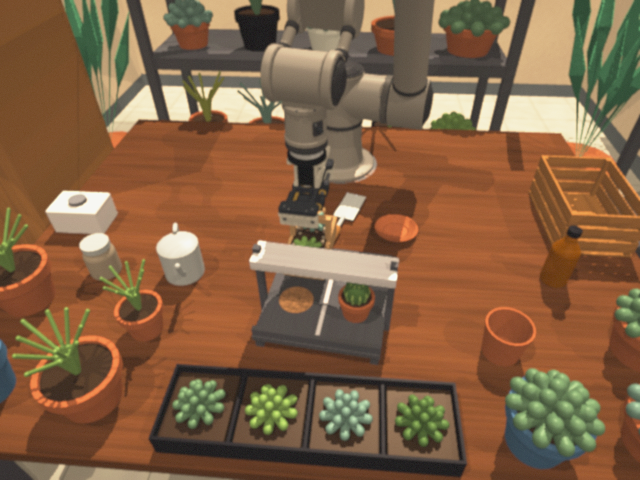

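```bash
python3 -m handwheel '[[[0,0.3,0.4,0],[0,0.3,0.4,0],[0.6,0,0,0],[0.7,0,0,0],[0.5,0,0,0],[0.3,0,0,0],[0.15,0,0,0],[0,0,0,0]]]' 0
python3 - <<'E'
from h import *
plan([*rack(-130,-65),122],ydir=-6.15)
E
```

```text
time: 7.28
tool_pos: [496.4, -44.2, 123.7]
tcp_rot: [-1.725, 1.57, 2.881]
contact_force: [-1.4, 0.6, -6.0]
grip_width: 13.7
t 7.2833 tcp [496.4 -44.2 123.7] F [-1.4  0.6 -6. ] w 13.7
R cols x,y,z [-0.001  0.    -1.   ] [ 0.994 -0.106 -0.001] [-0.106 -0.994 -0.   ]
tool y angle -6.06 d world [-1.1 -0.6 -1.7] shift now cm [ 0.17 -0.11  0.07]
turn about tool x rad 0.002 shift after turn cm [ 0.17 -0.11  0.07]
```

```bash
python3 -m handwheel '[[[0.1,0,0,0],[0.1,0,0,0],[0,0,0,0]]]' 0
```

```text
time: 7.53
tool_pos: [496.7, -44.4, 122.3]
tcp_rot: [1.463, 1.571, -0.214]
contact_force: [0.3, -1.0, -6.6]
grip_width: 13.6
```

```bash
python3 -m handwheel '[[[0.1,0,0,0],[0.1,0,0,0],[0,0,0,0]]]' 0
```

```text
time: 7.78
tool_pos: [496.8, -45.2, 121.7]
tcp_rot: [0.7, 1.569, -0.977]
contact_force: [-5.2, -3.1, 6.9]
grip_width: 13.6
```

```bash
python3 -m handwheel '[[[0,0,0,0],[0,0,0,0],[0,0,0,0],[0,0,0,0],[0,0,0,0],[0,0,0,0]]]' 0.8
python3 -m handwheel '[[[-1,0,0,0],[-2.5,0,0,0],[-3,0,0,0],[-3,0,0,0],[-2.5,0,0,0],[-1,0,0,0],[0,0,0,0]]]' 1
python3 - <<'E'
from h import *
p,d,m=cap('wrist','w3')
for l in ['planter_handle','planter_knob']:
    for r in bot.spot_point('wrist',l)[:2]:
        w=onplane(m,*r['point'],{'planter_handle':140,'planter_knob':75}[l]); print(l,r,w,inrack(w))
P=cloud(m,d)[d>0]
Q=np.array([inrack(p) for p in P])
k=(Q[:,1]<-10)&(Q[:,1]>-120)&(Q[:,0]<-10)&(Q[:,0]>-260)
for lo,hi,x0,x1 in [(135,155,-160,-100),(83,94,-260,-10),(60,92,-262,-225)]:
    s=Q[k&(P[:,2]>lo)&(P[:,2]<hi)&(Q[:,0]>x0)&(Q[:,0]<x1)]
    if len(s)>9: print(lo,len(s),s.mean(0).round(1),cv2.minAreaRect(s[:,:2].astype(np.float32)))
plan([*rack(-240,-65),56],ydir=83.85)
E
```

```text
time: 8.28
tool_pos: [496.8, -44.3, 120.3]
tcp_rot: [1.707, 1.571, 0.031]
contact_force: [0.4, 0.3, 0.2]
grip_width: 49.0
time: 8.87
tool_pos: [498.0, -44.6, 253.1]
tcp_rot: [1.444, 1.565, -0.233]
contact_force: [0.2, -0.1, -0.2]
grip_width: 90.6
planter_handle {'point': [319.3, 228.9], 'conf': 0.63} [498.56091515 -43.09962474 140.        ] [-126.9245824   -62.95962107]
planter_knob {'point': [202.9, 213.7], 'conf': 0.72} [385.59476549 -32.13476241  75.        ] [-240.41527791  -64.16012515]
135 1967 [-128.   -61.4] ((-127.896728515625, -64.53352355957031), (14.016490936279297, 89.52412414550781), 0.16721290349960327)
83 7964 [-131.2  -60. ] ((-147.07241821289062, -65.13496398925781), (198.6883544921875, 90.2135238647461), 0.030206404626369476)
60 483 [-235.5  -63.5] ((-237.07864379882812, -64.56279754638672), (22.4331111907959, 23.019786834716797), 62.875579833984375)
t 9.0167 tcp [496.1 -44.2 249.1] F [ 0.6 -0.4 -0.8] w 91.7
R cols x,y,z [-0.002  0.    -1.   ] [ 0.994 -0.106 -0.002] [-0.106 -0.994 -0.   ]
tool y angle -6.07 d world [-110.2   11.2 -193.1] shift now cm [ 19.33 -11.04   0.05]
turn about tool x rad -1.569 shift after turn cm [ 19.31  -0.03 -11.07]
```

View pics/w3.png

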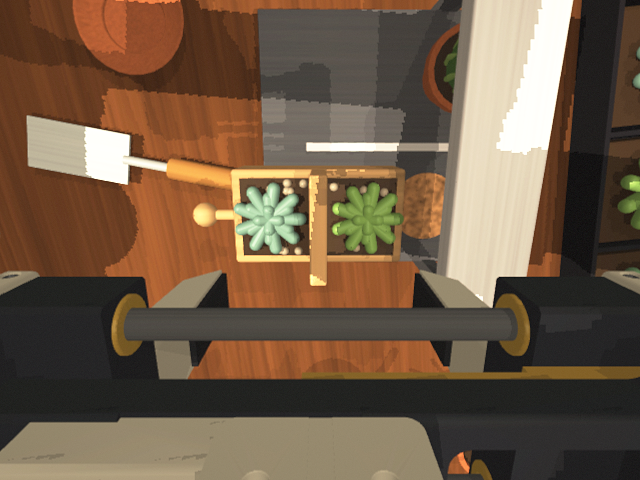

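```bash
python3 -m handwheel '[[[0,-1,0,0],[0,-2,0,0],[0,-2.5,0,0],[0,-2.5,0,0],[0,-2,0,0],[0,-0.8,0,-0.05],[0,0,0,-0.12],[0,0,0,-0.12]]]' 1
python3 -m handwheel '[[[0,0,0,-0.12],[0,0,0,-0.12],[0,0,0,-0.12],[0,0,0,-0.12],[0,0,0,-0.12],[0,0,0,-0.12],[0,0,0,-0.12],[0,0,0,-0.12]]]' 1
python3 -m handwheel '[[[0,0,0,-0.12],[0,0,0,-0.12],[0,0,0,-0.079],[0,0,0,0],[0,0,0,0]]]' 1
python3 - <<'E'
from h import *
plan([*rack(-238,-64.5),56],ydir=83.85); print(bot.get_obs()['joint_positions'].round(2))
E
```

```text
time: 9.68
tool_pos: [388.1, -32.7, 249.0]
tcp_rot: [-2.046, 1.568, 2.856]
contact_force: [1.0, -0.4, -0.2]
grip_width: 91.5
time: 10.35
tool_pos: [388.6, -32.8, 248.8]
tcp_rot: [-3.008, 1.568, 2.855]
contact_force: [0.4, -0.1, 0.3]
grip_width: 91.4
time: 10.77
tool_pos: [388.8, -32.8, 249.2]
tcp_rot: [2.941, 1.569, 2.831]
contact_force: [-0.3, -0.6, 0.4]
grip_width: 92.0
t 10.7667 tcp [388.8 -32.8 249.2] F [-0.3 -0.6  0.4] w 92.0
R cols x,y,z [-0.002  0.001 -1.   ] [0.11  0.994 0.   ] [ 0.994 -0.11  -0.002]
tool y angle 83.67 d world [-9.000e-01  1.000e-01 -1.932e+02] shift now cm [ 1.932e+01 -1.000e-02 -5.000e-02]
turn about tool x rad -0.003 shift after turn cm [ 1.932e+01 -1.000e-02 -5.000e-02]
[-0.28  0.07  1.81  0.    1.26 -1.74]
```

```bash
python3 -m handwheel '[[[1.5,0,0,0],[3,0,0,0],[3.5,0,0,0],[3.5,0,0,0],[3.5,0,0,0],[2.5,0,0,0],[1.3,0,0,0],[0.5,0,0,0]]]' 1
python3 -m handwheel '[[[0,0,0,0]]]' 1
python3 - <<'E'
from h import *
plan([*rack(-238,-64.5),56],ydir=83.85); p,d,m=cap('wrist','w4')
for r in bot.spot_point('wrist','planter_knob')[:2]: w=onplane(m,*r['point'],75); print(r,w,inrack(w))
E
```

```text
time: 11.43
tool_pos: [387.5, -32.5, 54.9]
tcp_rot: [2.966, 1.566, 2.856]
contact_force: [-0.3, 0.2, -0.3]
grip_width: 91.7
time: 11.52
tool_pos: [388.4, -32.8, 56.1]
tcp_rot: [2.97, 1.568, 2.86]
contact_force: [0.3, 0.7, 0.3]
grip_width: 92.3
t 11.5167 tcp [388.4 -32.8  56.1] F [0.3 0.7 0.3] w 92.3
R cols x,y,z [-0.003  0.001 -1.   ] [0.109 0.994 0.001] [ 0.994 -0.109 -0.003]
tool y angle 83.72 d world [-0.5  0.  -0.1] shift now cm [ 0.01 -0.   -0.05]
turn about tool x rad -0.002 shift after turn cm [ 0.01 -0.   -0.05]
{'point': [323.0, 306.0], 'conf': 0.86} [387.25232385 -32.40895812  75.        ] [-238.737884    -64.25516568]
```

View pics/w4.png

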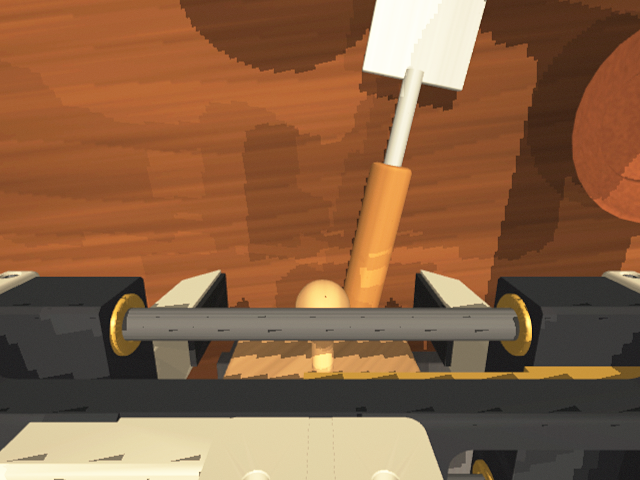

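```bash
python3 -m handwheel '[[[0,0,0,0],[0,0,0,0],[0,0,0,0],[0,0,0,0],[0,0,0,0],[0,0,0,0],[0,0,0,0],[0,0,0,0]]]' 0
python3 -m handwheel '[[[0,0,0,0],[0,0,0,0],[0,0,0,0],[0,0,0,0],[0,0,0,0]]]' 0
python3 - <<'E'
from h import *
plan([*rack(-109,-64.8),56],ydir=83.85)
E
```

```text
time: 12.28
tool_pos: [389.3, -33.0, 57.2]
tcp_rot: [-0.037, 1.571, -0.145]
contact_force: [-0.5, 1.0, -0.8]
grip_width: 43.4
time: 12.7
tool_pos: [389.3, -32.9, 57.2]
tcp_rot: [1.619, 1.571, 1.512]
contact_force: [0.7, 0.4, -0.0]
grip_width: 21.8
t 12.7 tcp [389.3 -32.9  57.2] F [ 0.7  0.4 -0. ] w 21.8
R cols x,y,z [ 0.  0. -1.] [0.108 0.994 0.   ] [ 0.994 -0.108 -0.   ]
tool y angle 83.82 d world [126.9 -14.   -1.2] shift now cm [ 0.12 -0.02 12.77]
turn about tool x rad -0.0 shift after turn cm [ 0.12 -0.03 12.77]
```

```bash
python3 -m handwheel '[[[0,0,0,0],[0,0,0,0]]]' 0
python3 - <<'E'
from h import *
p,d,m=cap('side','e5');a=p[200:340,230:430,::-1]
cv2.imwrite('pics/e5c.png',cv2.resize(a,(800,560),interpolation=cv2.INTER_CUBIC))
cap('wrist','w5')
E
```

```text
time: 12.87
tool_pos: [389.3, -32.9, 57.2]
tcp_rot: [2.036, 1.571, 1.928]
contact_force: [-0.4, 1.1, -0.1]
grip_width: 21.9
```

View pics/w5.png

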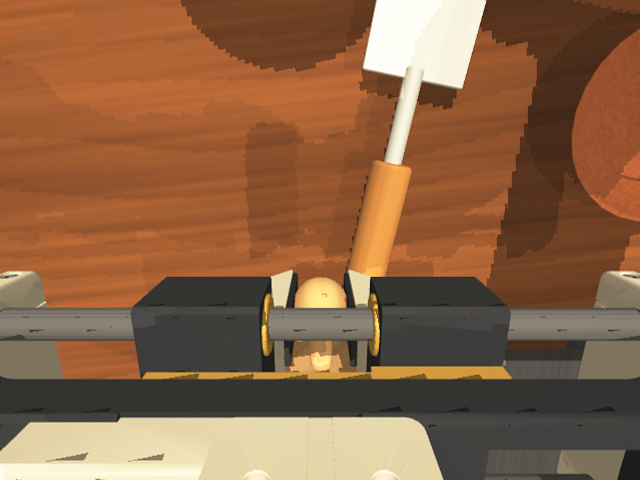

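View pics/e5c.png

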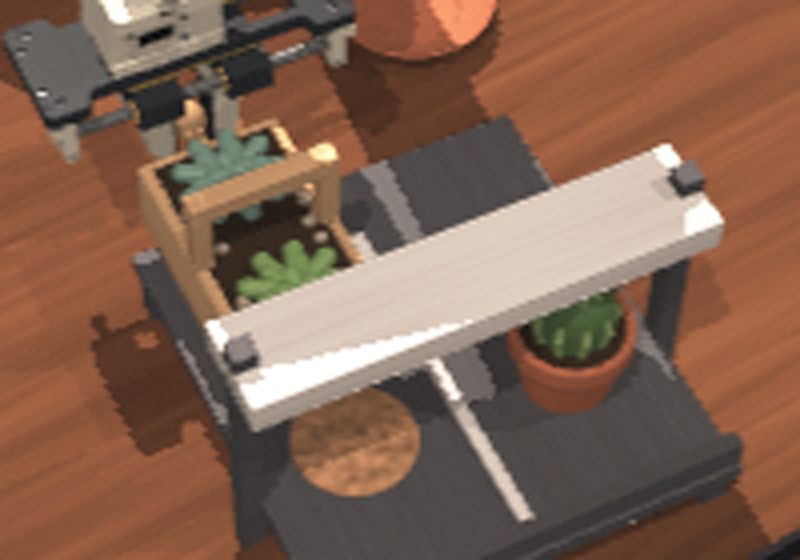

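```bash
python3 -m handwheel '[[[0,0,0.5,0],[0,0,1,0],[0,0,1,0],[0,0,1,0],[0,0,1,0],[0,0,0.5,0],[0,0,0,0]]]' 0
python3 - <<'E'
from h import *
plan([*rack(-109,-64.8),57],ydir=83.85)
E
```

```text
time: 13.55
tool_pos: [437.7, -38.1, 57.1]
tcp_rot: [3.078, 1.567, 2.971]
contact_force: [-4.4, 0.3, 7.4]
grip_width: 22.2
t 13.55 tcp [437.7 -38.1  57.1] F [-4.4  0.3  7.4] w 22.2
R cols x,y,z [-0.004  0.001 -1.   ] [0.107 0.994 0.   ] [ 0.994 -0.107 -0.004]
tool y angle 83.85 d world [78.5 -8.8 -0.1] shift now cm [-0.02 -0.03  7.9 ]
turn about tool x rad 0.0 shift after turn cm [-0.02 -0.03  7.9 ]
```

```bash
python3 -m handwheel '[[[0,0,0.5,0],[0,0,1,0],[0,0,1,0],[0,0,1,0],[0,0,1,0],[0,0,1,0],[0,0,0.5,0],[0,0,0,0]]]' 0
python3 - <<'E'
from h import *
plan([*rack(-109,-64.8),57],ydir=83.85)
E
```

```text
time: 14.22
tool_pos: [497.5, -44.6, 57.2]
tcp_rot: [3.108, 1.567, 3.0]
contact_force: [-5.0, 1.5, 6.1]
grip_width: 22.4
t 14.2167 tcp [497.5 -44.6  57.2] F [-5.   1.5  6.1] w 22.4
R cols x,y,z [-0.004  0.001 -1.   ] [0.107 0.994 0.   ] [ 0.994 -0.107 -0.004]
tool y angle 83.84 d world [18.7 -2.2 -0.2] shift now cm [ 0.01 -0.02  1.88]
turn about tool x rad -0.0 shift after turn cm [ 0.01 -0.02  1.88]
```

```bash
python3 -m handwheel '[[[0,0,0.5,0],[0,0,0.6,0],[0,0,0.3,0],[0,0,0,0]]]' 0
python3 - <<'E'
from h import *
p,d,m=cap('side','e6');a=p[200:340,230:430,::-1]
cv2.imwrite('pics/e6c.png',cv2.resize(a,(800,560),interpolation=cv2.INTER_CUBIC))
P=cloud(m,d);Q=(P.reshape(-1,3)[:,:2]-O)@Ro.from_euler('z',RY,degrees=True).as_matrix()[:2,:2]
z=P[...,2].ravel()
for nm,y0,y1,z0,z1,x0,x1 in [('planter back',-105,-25,65,88,40,110),('stop top',-120,-10,54,62,75,110)]:
    k=(Q[:,1]>y0)&(Q[:,1]<y1)&(z>z0)&(z<z1)&(Q[:,0]>x0)&(Q[:,0]<x1); s=Q[k]
    if len(s)>4: print(nm,len(s),np.percentile(s[:,0],[2,25,50,75,98]).round(1),np.polyfit(s[:,1],s[:,0],1).round(3))
E
```

```text
time: 14.55
tool_pos: [510.5, -46.0, 57.1]
tcp_rot: [3.1, 1.566, 2.992]
contact_force: [-7.6, 1.6, 7.9]
grip_width: 21.9
planter back 264 [46.9 70.7 73.  74.  76. ] [5.0000e-03 7.0951e+01]
stop top 238 [75.6 84.3 87.3 90.3 93.3] [5.0000e-03 8.7442e+01]
```

View pics/e6c.png

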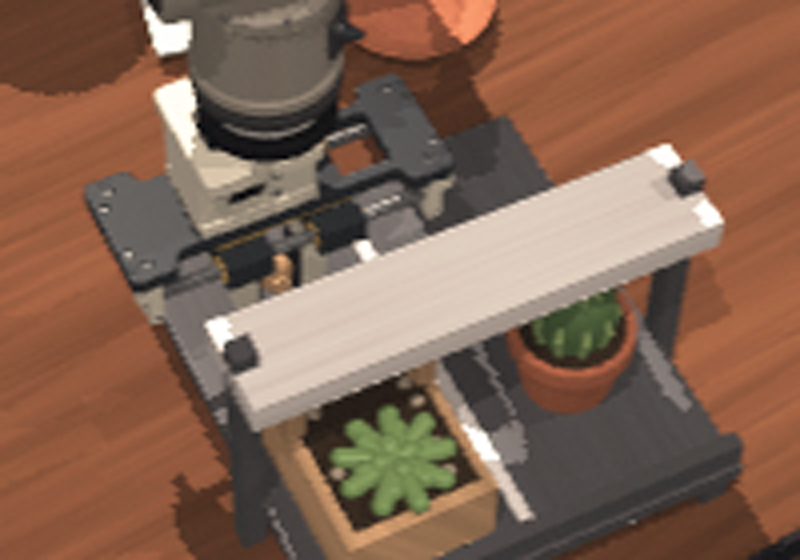

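```bash
python3 -m handwheel '[[[0,0,0.3,0],[0,0,0.3,0],[0,0,0,0]]]' 0
python3 -m handwheel '[[[0,0,0.2,0],[0,0,0,0]]]' 0
```

```text
time: 14.85
tool_pos: [515.9, -46.5, 57.1]
tcp_rot: [3.101, 1.564, 2.994]
contact_force: [-10.5, 0.9, 9.8]
grip_width: 22.2
time: 15.02
tool_pos: [517.3, -46.7, 57.1]
tcp_rot: [3.099, 1.563, 2.992]
contact_force: [-11.2, 2.1, 11.1]
grip_width: 22.2
```

```bash
python3 -m handwheel '[[[0,0,0.2,0],[0,0,0,0]]]' 0
python3 -m handwheel '[[[0,0,0.2,0],[0,0,0,0]]]' 0
cat > chk.py <<'E'
from h import *
import sys
n=sys.argv[1]
for c in ['side','scene']:
    p,d,m=cap(c,c+n)
    P=cloud(m,d);Q=(P.reshape(-1,3)[:,:2]-O)@Ro.from_euler('z',RY,degrees=True).as_matrix()[:2,:2]
    z=P[...,2].ravel()
    for nm,y0,y1,z0,z1,x0,x1 in [('planter back',-105,-25,65,88,40,110),('stop top',-120,-10,54,62,75,110),('rim',-130,-5,84,94,25,95)]:
        k=(Q[:,1]>y0)&(Q[:,1]<y1)&(z>z0)&(z<z1)&(Q[:,0]>x0)&(Q[:,0]<x1)&(d.ravel()>0); s=Q[k]
        if nm=='rim': print(c,nm,len(s),np.percentile(z[k],50).round(1),'y',np.percentile(s[:,1],[1,99]).round(1),cv2.minAreaRect(s.astype(np.float32)))
        elif len(s)>4: print(c,nm,len(s),np.percentile(s[:,0],[2,25,50,75,98]).round(1),np.polyfit(s[:,1],s[:,0],1).round(3))
    a=p[200:340,230:430,::-1] if c=='side' else p[220:370,220:420,::-1]
    cv2.imwrite('pics/%s%sc.png'%(c,n),cv2.resize(a,(800,560 if c=='side' else 600),interpolation=cv2.INTER_CUBIC))
E
python3 chk.py 7
```

```text
time: 15.18
tool_pos: [518.2, -46.7, 57.1]
tcp_rot: [3.099, 1.561, 2.992]
contact_force: [-14.8, 0.6, 13.7]
grip_width: 22.3
time: 15.35
tool_pos: [518.2, -46.7, 57.0]
tcp_rot: [3.11, 1.556, 3.003]
contact_force: [-22.3, 0.4, 18.8]
grip_width: 22.3
side planter back 254 [46.6 78.2 80.8 81.7 83.5] [3.7000e-02 7.9998e+01]
side stop top 284 [79.7 83.  86.5 90.1 93.5] [2.0000e-03 8.6635e+01]
side rim 544 89.3 y [-108.6  -20. ] ((54.41677474975586, -64.21206665039062), (58.737613677978516, 90.76337432861328), 0.2210540622472763)
scene planter back 327 [74.7 80.  80.7 81.4 82.7] [-6.000e-03  8.011e+01]
scene stop top 381 [79.2 82.1 86.  90.  92.2] [-8.0000e-03  8.5567e+01]
scene rim 642 90.1 y [-106.   -17.3] ((53.952613830566406, -62.00572967529297), (90.07408905029297, 57.761348724365234), 89.91168975830078)
```

View pics/side7c.png

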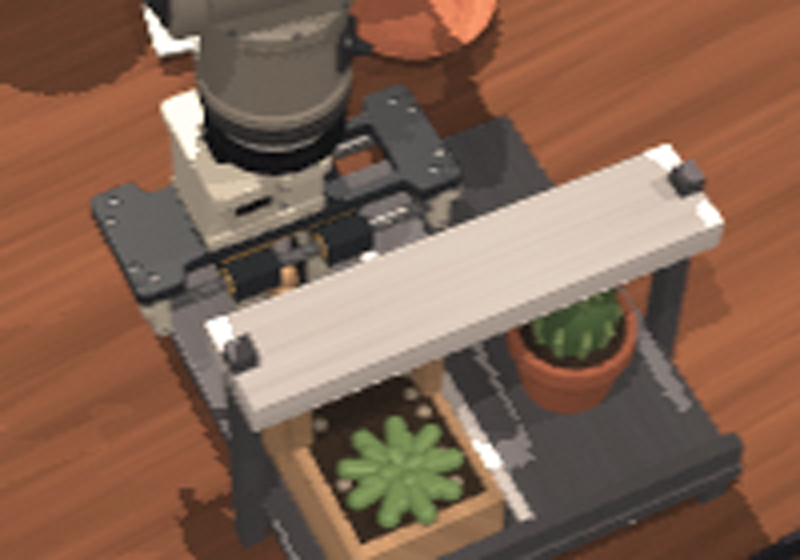

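View pics/scene7c.png

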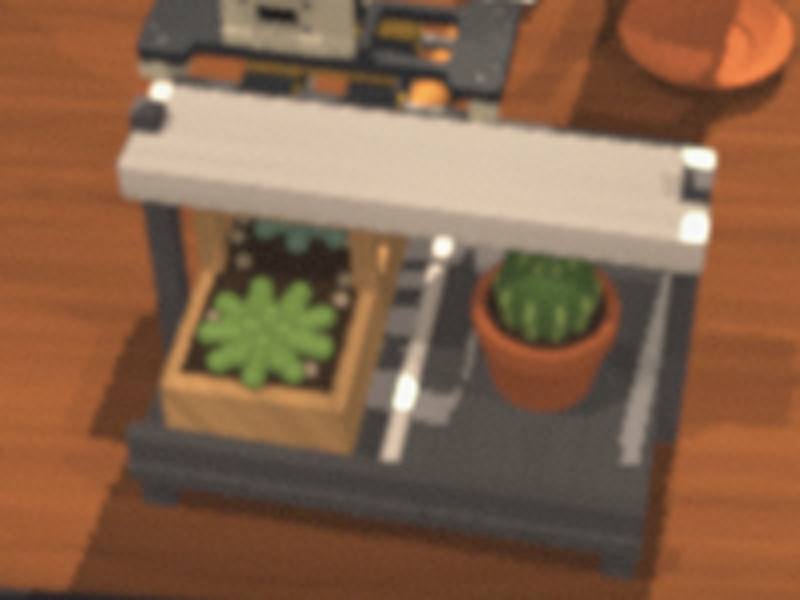

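```bash
python3 -m handwheel '[[[0,0,-0.2,0],[0,0,-0.1,0],[0,0,0,0]]]' 0
python3 -m handwheel '[[[0,0,0,0],[0,0,0,0],[0,0,0,0],[0,0,0,0],[0,0,0,0],[0,0,0,0],[0,0,0,0],[0,0,0,0]]]' 0.75
python3 chk.py 8
```

```text
time: 15.7
tool_pos: [518.2, -46.7, 57.1]
tcp_rot: [3.09, 1.564, 2.983]
contact_force: [-11.7, 1.1, 10.9]
grip_width: 22.2
time: 16.37
tool_pos: [521.6, -47.3, 57.2]
tcp_rot: [-0.057, 1.571, -0.165]
contact_force: [0.8, 0.3, 0.1]
grip_width: 67.6
side planter back 257 [49.3 78.2 80.8 81.6 83.3] [1.1000e-02 7.8173e+01]
side stop top 278 [79.4 83.4 86.6 89.9 92.9] [1.0000e-03 8.6619e+01]
side rim 542 89.5 y [-109.   -20.2] ((54.5816650390625, -64.25434875488281), (58.81754684448242, 90.74386596679688), 0.44500333070755005)
scene planter back 324 [77.7 80.  80.7 81.2 82.5] [1.3000e-02 8.1163e+01]
scene stop top 377 [79.3 82.4 86.2 89.9 92.2] [-7.0000e-03  8.5637e+01]
scene rim 644 90.1 y [-106.   -17.4] ((54.14258575439453, -61.906620025634766), (89.9238510131836, 58.07744598388672), 89.95427703857422)
```

```bash
python3 -m handwheel '[[[0,0,-1,0],[0,0,-2,0],[0,0,-2.5,0],[-0.5,0,-2,0],[-2,0,-1,0],[-3,0,0,0],[-3,0,0,0],[-2,0,0,0]]]' 
python3 -m handwheel '[[[-1,0,0,0],[0,0,0,0],[0,0,0,0]]]' 
python3 chk.py 9
python3 - <<'E'
from h import *
p,d,m=cap('wrist','w9')
for c,l,h in [('side','cactus',40),('scene','cactus',40),('wrist','planter_knob',75),('side','planter',40),('scene','planter_knob',75)]:
    m=bot.camera_model(c)
    for r in bot.spot_point(c,l)[:2]: w=onplane(m,*r['point'],h); print(c,l,r['conf'],w.round(1),inrack(w).round(1))
print(bot.get_obs()['contact_force'],bot.get_obs()['tool_pos'])
E
```

```text
time: 17.13
tool_pos: [437.6, -38.3, 164.8]
tcp_rot: [-0.148, 1.568, -0.256]
contact_force: [0.9, -0.2, -0.1]
grip_width: 68.6
time: 17.38
tool_pos: [437.1, -38.2, 172.3]
tcp_rot: [-0.128, 1.57, -0.235]
contact_force: [0.1, -0.2, -0.6]
grip_width: 68.7
side planter back 268 [49.  77.6 80.5 81.6 83.3] [2.0000e-02 7.8463e+01]
side stop top 288 [79.5 83.  86.5 90.5 93.3] [7.0000e-03 8.7101e+01]
side rim 556 89.3 y [-109.   -20.4] ((55.264892578125, -64.06254577636719), (91.73722076416016, 59.979881286621094), 89.70143127441406)
scene planter back 319 [77.9 80.1 80.7 81.4 82.8] [-1.6000e-02  7.9507e+01]
scene stop top 379 [79.5 82.1 86.4 90.  92.7] [-7.0000e-03  8.5654e+01]
scene rim 633 90.0 y [-105.9  -17.5] ((54.061431884765625, -62.04690933227539), (58.243812561035156, 90.31819152832031), 0.11478888988494873)
side cactus 0.75 [634.   71.9  40. ] [-4.5 65.9]
scene cactus 0.81 [632.9  74.7  40. ] [-5.9 68.5]
scene cactus 0.6 [473.    3.3  40. ] [-157.3  -19.6]
wrist planter_knob 0.67 [516.2 -48.7  75. ] [-108.8  -66.7]
wrist planter_knob 0.4 [570.2  -2.1  75. ] [-60.1 -14.5]
side planter 0.84 [622.9 -55.5  40. ] [ -2. -62.]
[ 0.61374649  0.33899981 -0.38709018] [436.79588963 -38.10861561 171.69448523]
```

View pics/side9c.png

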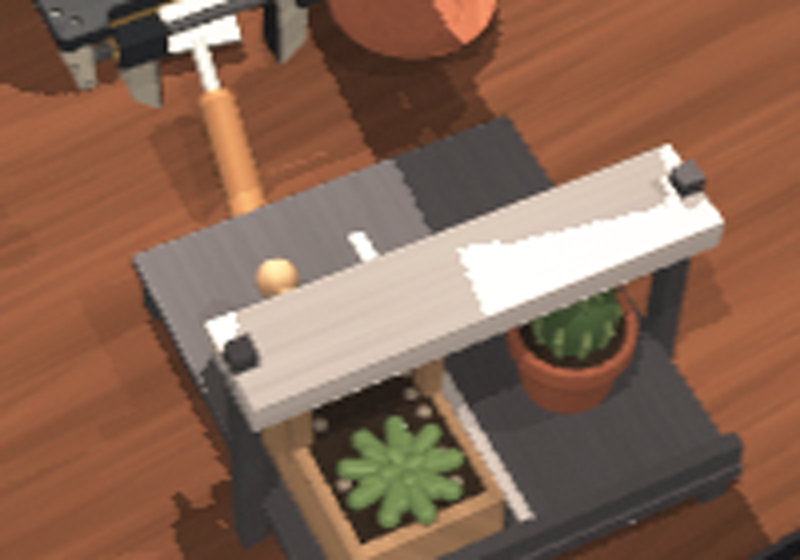

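```bash
python3 -c "
from plant import bot
print(bot.close_job())"
```

```text
the job is handed in; nothing more can be done
None
```

I put the planter in the free right-hand place and handed the job in at about 18 s of the 54 s allowed; no verdict is reported. I lifted the planter by its handle, set it on the front of the rack, gripped the knob and slid it back until the force rose at the back stop. Then I let go and backed the arm clear.

Last checks, in the rack's own axes:
- **Home:** the planter's back face measured at about 81 mm, against the stop at 82 mm.
- **Sideways:** the planter's centre is at y of about -62 to -64 mm; the middle of the place is at -65 mm.
- **Square and level:** it is within about 1 degree of square. The rim reads 89–90 mm high, as it should on the 40 mm deck.
- **Knob:** it faces the front, at x of about -109 mm.
- **Cactus:** it looks unmoved in the pictures. The network's fixes before and after differ by a few mm, which is about its own scatter.
- **Arm:** it touches nothing, with contact force near zero.

Two things didn't match expectations:
- **Knob grip:** the fingers closed to 22 mm on the 24 mm knob, but the grip held.
- **Missed detection:** in the final check the network found no knob in the scene camera's picture, so the knob position comes from the wrist camera. The side camera's picture also shows the knob facing the front.

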